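Lay the specimen box flat against the stop bar

ROBOT

A 6-joint arm with a two-finger parallel gripper is mounted at the origin on a cart in front of the work surface, level with it; the furniture and walls round the work are solid. World frame = base frame: x ahead of the robot, y to its left, z up, the work surface at z = 0. Lengths are in m, angles in rad, forces in N, time in s.
With the tool pointing down it reaches from about 0.3 to 1 m from the base axis. Payload 5.1 kg.
Tool frame: the origin (TCP) lies at the very end of the fingers, on their centre line; the grasp point (between the pads) lies 19 mm behind it; z points along the fingers, y is the line along which they close (so a half turn about z gives the same grasp; the last joint's range is limited). The gripper opens to 95 mm and grips with 3 to 60 N. Pads are 20 mm wide; open, the fingers measure 119 mm over their backs; the gripper's body (75 mm by 180 mm) begins 59 mm behind the grasp point.
Start: joints at [-1.429, 0.124, 1.65, -0, 1.367, -0.083], TCP at [0.145, -0.634, 0.215] pointing down, gripper open.
Joint ranges: [-2.61, 2.61], [-1.02, 2.33], [0.03, 2.71], [-1.35, 4.49], [0.32, 2.68], [-2.91, 2.91]. Speed limits (rad/s): [2.57, 2.57, 3.14, 3.14, 3.14, 3.14].

INTERFACE

Orientations are given as a rotation vector (axis times angle).
In Python, from station import manip, vision gives the robot as it stands.
- The arm moves only by the shell command python3 -m handwheel 'ROWS' [FORCE]. ROWS is JSON, one flat list of numbers, 5 for each row, row after row: the opening, from -1 (shut) to 1 (fully open), so that 0 is half open, then the shift along the world's x, y, z in m, then the turn about the world's z in degrees. In form: [claw, x, y, z, twist, claw, x, y, z, twist, ...]. A call has 1 to 5 rows; each row shifts and turns the commanded pose from where the row before left it; what a row does not reach is not made up. A row lasts 1/8 s, in which the tool goes at most 62.5 mm and 10.7 degrees, less where a joint would pass 70% of its speed; a pose out of reach is approached as far as the arm can. A call is refused whole if a number of a shift passes 0.0625 or a number of a turn 10.7, either way. A call with a gripper value outside its range is refused whole. The fingers move at their own pace and stop on an object; FORCE is the grip in N (left out, the last holds). Time passes only in rows, so rows that do not move let the fingers close. It gives the time, the measured TCP pose, the force, the opening and the grip force at its end, in the units of the state.
- manip.observe(): the state, without advancing time (a new reading comes with each control period).
- vision.camera(name): name is "scene" or "top" or "wrist"; returns a dict with "frame" (480x640x3 uint8, red, green, blue), "K" (3x3 intrinsics, pixels), "world_from_camera" (4x4, takes a point from camera to world coordinates). Camera axes: x right, y up, looking along -z (the intrinsics and any distortion apply to the point x, -y, -z); pixel columns grow to the right and rows downward; lengths in m; the calibration is good to about 2 mm. A picture is of the moment at which its call begins. There is no depth.
- manip.sign_off(): hands the job in; it is judged then, once.
The state is a dict: "time": time; "qpos": joint angles; "joint_vel": joint speeds; "joint_torque": joint torques, N m; "ee_pos": TCP position; "tool_rot": TCP orientation; "force": force on the tool from outside, world axes, zero at the start; "wrist_torque": the same for the moment, N m; "opening": finger opening in m; "finger_force": force on a finger pad.
Only numpy, scipy, OpenCV 4.12 (cv2) and the standard library are available. Lean on these libraries where they do the work, as an engineer would, in place of code of your own. Each camera call takes 0.05 s, during which the arm holds its last target. There are 200 camera calls.

TASK

The open specimen box has been left standing on its long side: push it over so that it lies on its base with the specimens facing up, then push it along the bench until its long side is flush against the metal stop bar, roughly centred on the bar. Only push it, with the gripper's fingers: do not pinch, lift or carry it, and leave the dropper bottle, the small tray and the dust blower beside it standing where they are.

Things in the scene. Friction and masses are not known exactly. Their poses are not given: they have to be found in the camera images.
- specimen_box: Open white card box with pinned insects inside, 186 x 246 x 47 mm, 0.3 to 0.5 kg, 4 mm walls. Origin at the centre of its underside; x along the 186 mm side, y along the 246 mm side, z out of the open side. At the start it stands 186 mm high on a 246 mm long wall: x points up, z (open side) level, roughly towards the robot; the base faces the stop bar. Past about 15 degrees of tilt it falls over.
- box_centre (a point): Middle of the box, 23.5 mm from its underside; 93 mm above the bench standing, 23.5 mm lying. About 1 N on the upper edge, away from the robot, tips it without sliding; it then lies on the 186 mm of bench beyond, the wall it stood on nearest the robot. Flat, it slides under 2 to 6 N; pushed at one point it turns easily and jams if it meets the bar askew, pushed by both open fingers it stays square.
- stop_face (a point): Middle of the front face of the stop bar, an aluminium bar fixed to the bench: 280 mm long, 20 deep, 22 high (screw heads to 27). The point is 11 mm above the bench; x level, square into the face (away from the robot), y along the bar to the left. The box starts parallel with the bar within 0.1 rad; tipped flat it is 30 to 75 mm short of it. Home, its middle is 93 mm in front of this point.
- dropper_bottle: Small amber dropper bottle, 33 mm across, 102 mm tall, standing loose to the left of the box; origin at the centre of its underside. Not to be disturbed.
- unit_tray: Small empty square card tray, open on top, 45 x 45 x 36 mm, standing loose on the right, beside where the box comes to lie; origin at the centre of its underside. Not to be disturbed.
- blower: Black rubber dust blower with a thin nozzle on top, 51 mm across, 95 mm tall, standing loose to the right of the box; origin at the centre of its underside. Not to be disturbed.

How it is judged:
On the way:
1. the box has been tipped over and lies flat on its base, open side up (angle between specimen_box's own z axis and vertical below 0.08 rad and height (world z) of box_centre below 0.032 m), for 0.2 s.
At the end, for the whole second after the job is handed in: The box lies flat on the bench, open side up (within 0.05 rad), at rest, its long side against the front face of the stop bar (within 7 mm at the middle and parallel within 0.05 rad), its middle within 70 mm of the bar's middle along the bar (angle between specimen_box's own z axis and vertical below 0.05 rad and height (world z) of box_centre below 0.03 m and x of box_centre in the frame of stop_face between -0.1 and -0.085 m and y of box_centre in the frame of stop_face between -0.07 and 0.07 m and angle between the y axis of specimen_box and the y axis of stop_face, either way round below 0.05 rad and linear speed of specimen_box below 0.01 m/s); the robot touches nothing.
It fails at once if the box falls over onto its open side (angle between specimen_box's own z axis and vertical above 2.2 rad).
It fails at once if the box is lifted off the bench (its centre rises more than 20 mm above its height while standing) (height (world z) of box_centre above 0.115 m).
It fails at once if the flat box is lifted or carried (angle between specimen_box's own z axis and vertical below 0.15 rad and height (world z) of box_centre above 0.055 m).
It fails at once if the dropper bottle, the small tray or the blower is moved more than 20 mm or tipped (distance of any of dropper_bottle, unit_tray, blower from where it was at the start of the episode above 0.02 m or angle between any of dropper_bottle, unit_tray, blower's own z axis and vertical above 0.3 rad).
It also fails if it takes over 43 s, if anything falls off the work surface, if the arm or the gripper's body presses on something with over 40 N, if the wrist force passes 120 N, or if a joint passes its speed limit or range.

## Working session

There is one attempt and no reset: what is moved stays moved. The work goes in short steps, Python scripts to look and compute and a shell command to move; the robot and the scene stay as the last step left them, time stands still between calls to the robot, and variables do not carry over. Pictures are saved under pics/ and viewed, at most 10 in all, crops included, and the job is handed in when it is done.

```bash
mkdir -p pics
cat > h.py <<'E'
import numpy as np, cv2
from station import manip, vision
def ray(c,u,v):
    K=c["K"];T=np.array(c["world_from_camera"])
    d=T[:3,:3]@np.array([(u-K[0][2])/K[0][0],-(v-K[1][2])/K[1][1],-1]);return T[:3,3],d
def onz(c,u,v,z):
    o,d=ray(c,u,v);return o+d*(z-o[2])/d[2]
def save(n,f): cv2.imwrite(f"pics/{n}.png",cv2.cvtColor(f,cv2.COLOR_RGB2BGR))
E
python3 - <<'E'
from h import *
for n in("scene","top"):
    c=vision.camera(n);save(n+"1",c["frame"]);print(n,{k:np.round(v,3).tolist() for k,v in c.items() if k!="frame"})
print(manip.observe())
E
```

```text
scene {'K': [[567.955, 0.0, 320.461], [0.0, 567.955, 248.404], [0.0, 0.0, 1.0]], 'world_from_camera': [[0.871, 0.332, -0.361, 0.209], [-0.49, 0.563, -0.666, -0.872], [-0.018, 0.757, 0.653, 0.757], [0.0, 0.0, 0.0, 1.0]]}
top {'K': [[519.928, 0.0, 313.454], [0.0, 519.928, 236.243], [0.0, 0.0, 1.0]], 'world_from_camera': [[0.006, 0.985, -0.172, 0.422], [-1.0, 0.006, 0.001, -0.197], [0.002, 0.172, 0.985, 0.976], [0.0, 0.0, 0.0, 1.0]]}
{'time': 0.1, 'qpos': array([-1.42858051e+00,  1.24447636e-01,  1.65152119e+00, -9.60909053e-06,
        1.36750723e+00, -8.26151235e-02]), 'joint_vel': array([-0.0010295 ,  0.00030432, -0.00265843,  0.00256889,  0.00012526,
        0.00203582]), 'joint_torque': array([ 1.24368685e-04, -4.18882012e+01, -3.61098182e+01,  7.75996735e-02,
        4.61690209e-02, -6.83948087e-05]), 'ee_pos': array([ 0.14478927, -0.6330763 ,  0.21351456]), 'tool_rot': array([-3.11989227e+00, -3.52212130e-01,  1.02861678e-04]), 'force': array([0.60181039, 0.3562755 , 0.46094439]), 'wrist_torque': array([-0.00991447, -0.0443534 , -0.02579702]), 'finger_force': 0.0, 'opening': 0.09502287878459403}
```

View pics/top1.png

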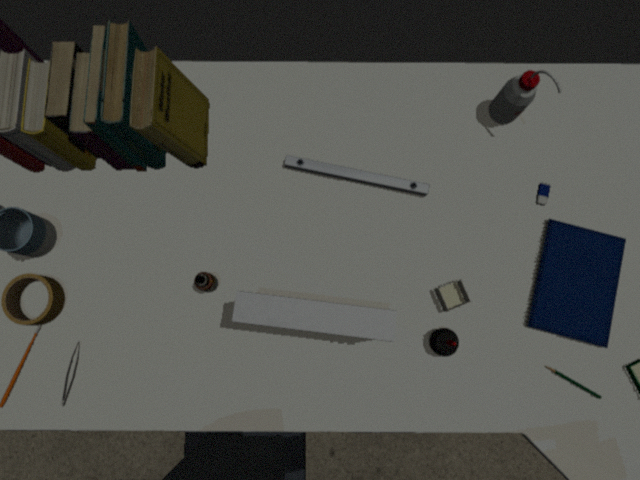

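View pics/scene1.png

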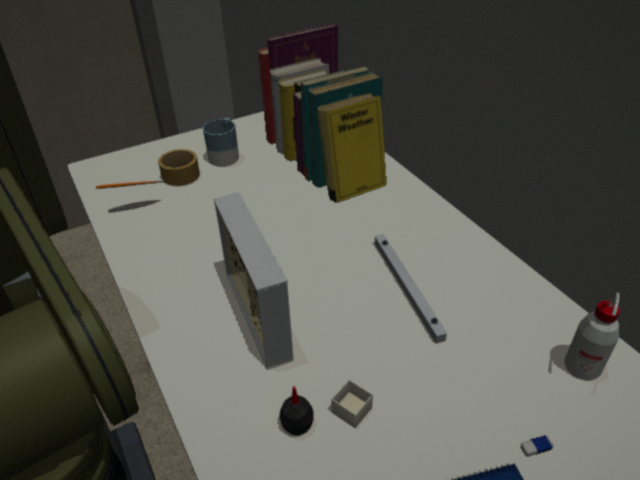

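The top view shows the box's upper wall with corners near (239,291), (397,309), (391,341) and (232,322), and the bar's front edge from (284,167) to (428,194). The bottle is at (204,282), the tray at (450,295) and the blower at (443,341). The scene view agrees, with the open side facing the robot.

Run:
```python
from h import *
c=vision.camera("top");f=c["frame"]
g=cv2.cvtColor(f,cv2.COLOR_RGB2GRAY)
cr=np.hstack([cv2.resize(f[270:360,180:480],None,fx=2.6,fy=2.6,interpolation=cv2.INTER_CUBIC)])
cr2=cv2.resize(f[145:205,180:480],None,fx=2.6,fy=2.6,interpolation=cv2.INTER_CUBIC)
save("crop1",np.clip(np.vstack([cr2,cr]).astype(float)*1.6,0,255).astype(np.uint8))
for n,p,z in [("box",[(239,291),(397,309),(391,341),(232,322)],.186),("bar",[(284,167),(428,194),(430,184),(285,156)],.022),("bottle",[(204,282)],.1),("tray",[(432,291),(459,280),(469,299),(441,311)],.036),("blower",[(443,341)],.04)]:
    for q in p: print(n,q,np.round(onz(c,*q,z),3))
```

```text
box (239, 291) [ 0.475 -0.086  0.186]
box (397, 309) [ 0.449 -0.325  0.186]
box (391, 341) [ 0.402 -0.315  0.186]
box (232, 322) [ 0.428 -0.077  0.186]
bar (284, 167) [ 0.722 -0.141  0.022]
bar (428, 194) [ 0.671 -0.414  0.022]
bar (430, 184) [ 0.69  -0.419  0.022]
bar (285, 156) [ 0.744 -0.143  0.022]
bottle (204, 282) [ 0.495 -0.014  0.1  ]
tray (432, 291) [ 0.487 -0.413  0.036]
tray (459, 280) [ 0.507 -0.462  0.036]
tray (469, 299) [ 0.473 -0.479  0.036]
tray (441, 311) [ 0.451 -0.428  0.036]
blower (443, 341) [ 0.399 -0.428  0.04 ]
```

View pics/crop1.png

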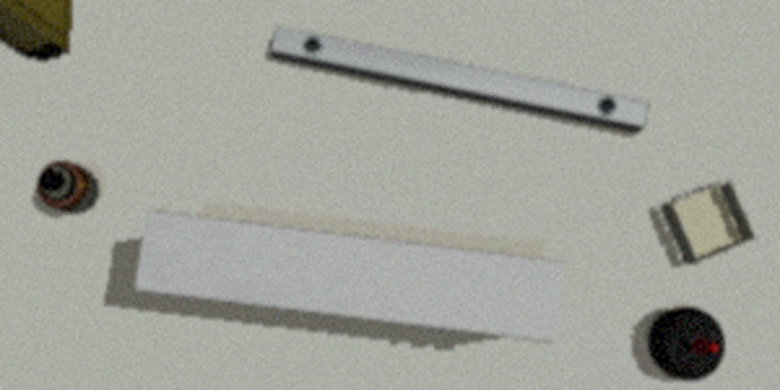

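```bash
python3 -m handwheel '[1,0.023,0.055,0,-2.4,1,0.023,0.055,0,-2.4,1,0.023,0.055,0,-2.4,1,0.023,0.055,0,-2.4,1,0.023,0.055,0,-2.4]'; python3 -m handwheel '[1,0.023,0.055,0,-2.4,1,0.023,0.055,0,-2.4,1,0.023,0.055,0,-2.4,1,0,0,-0.02,0,1,0,0,-0.02,0]'
```

```text
time: 0.78
ee_pos: [0.2602, -0.3567, 0.2144]
tool_rot: [-3.141, -0.021, -0.0]
force: [1.4, 0.3, 1.0]
opening: 0.0951
finger_force: 0.0
time: 1.4
ee_pos: [0.3288, -0.1935, 0.1736]
tool_rot: [3.136, -0.17, -0.0]
force: [0.3, -0.4, 0.5]
opening: 0.0952
finger_force: 0.0
```

```bash
python3 -m handwheel '[1,0.03,-0.003,-0.004,0,1,0.025,-0.003,0,0,1,0.012,-0.001,0,0,1,0.012,-0.001,0,0,1,0.012,-0.001,0,0]'
python3 - <<'E'
from h import *
c=vision.camera("top");save("top2",c["frame"])
E
```

```text
time: 2.02
ee_pos: [0.42, -0.2031, 0.1705]
tool_rot: [3.137, -0.174, -0.0]
force: [0.6, 0.0, -0.1]
opening: 0.0949
finger_force: 0.1
```

View pics/top2.png

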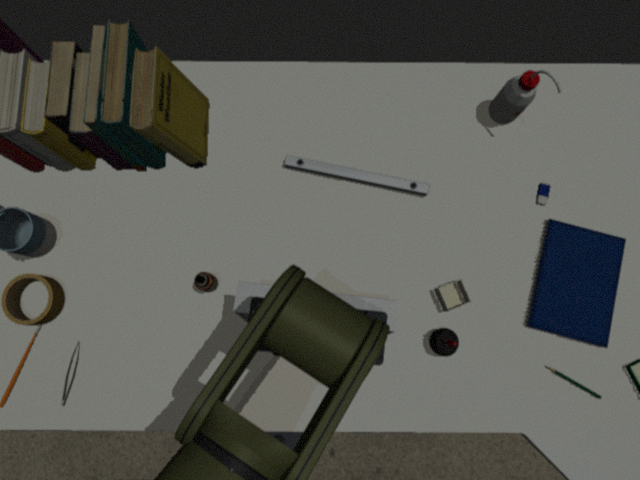

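The box's far upper edge has moved from about row 291 to 283, so it is tilting. I'll keep pushing.

```bash
python3 -m handwheel '[1,0.012,-0.001,0,0,1,0.012,-0.001,0,0,1,0.012,-0.001,0,0,1,0.012,-0.001,0,0,1,0.008,-0.001,0,0]';python3 -m handwheel '[1,0,0,0,0,1,-0.03,0.003,0,0,1,-0.04,0.004,0,0,1,-0.04,0.004,0,0,1,-0.02,0.002,0,0]'
python3 - <<'E'
from h import *
for n in("top","scene"): c=vision.camera(n);save(n+"3",c["frame"])
E
```

```text
time: 2.7
ee_pos: [0.4767, -0.2076, 0.1706]
tool_rot: [-3.137, 0.173, 0.0]
force: [1.2, -0.3, -0.9]
opening: 0.0949
finger_force: 0.0
time: 3.32
ee_pos: [0.3441, -0.1943, 0.1703]
tool_rot: [3.137, -0.174, -0.0]
force: [0.4, -0.2, 0.2]
opening: 0.095
finger_force: 0.0
```

View pics/top3.png

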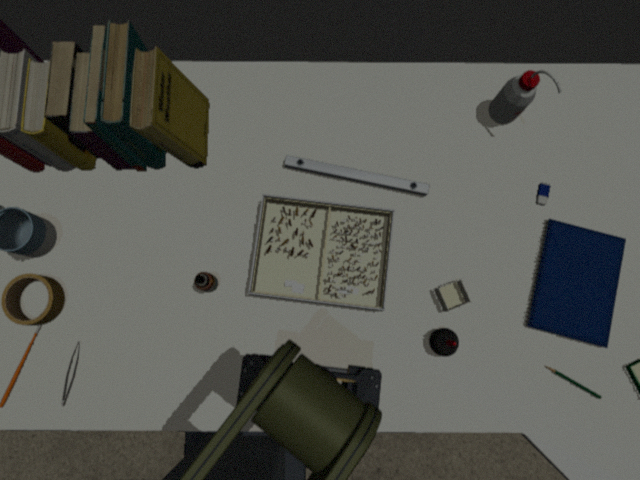

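The box now lies flat with its open side up. Its rim corners are near (264,196), (393,211), (383,310) and (247,295).

Run:
```python
from h import *
c=vision.camera("top")
P=[onz(c,*q,.047)[:2] for q in[(264,196),(393,211),(383,310),(247,295)]]
a=onz(c,284,164.5,.022)[:2];b=onz(c,426.5,194.2,.022)[:2]
y=(a-b)/np.linalg.norm(a-b);x=np.array([y[1],-y[0]]);S=(a+b)/2
print("bar",S,np.linalg.norm(a-b),"yaw",np.arctan2(x[1],x[0]))
C=np.mean(P,0);d=P[0]-P[1]+P[3]-P[2];print(np.round(P,3),"C",C,"yaw",-np.arctan2(d[0],d[1]),"in stop",(C-S)@x,(C-S)@y)
print("rear mid",(P[2]+P[3])/2,"x",x)
```

```text
bar [ 0.69863228 -0.2762859 ] 0.27617558869110326 yaw -0.20630689674697314
[[ 0.658 -0.107]
 [ 0.632 -0.343]
 [ 0.452 -0.322]
 [ 0.477 -0.081]] C [ 0.5548477 -0.2132453] yaw -0.10754883803838163 in stop -0.15364914111096462 0.032249992266129894
rear mid [ 0.46459021 -0.20136361] x [ 0.97879411 -0.20484652]
```

```bash
python3 -m handwheel '[1,0.02,0.006,-0.04,-2.8,1,0.02,0.006,-0.04,-2.8,1,0.01,0,-0.04,0,1,0.006,0,-0.03,0,1,0,0,0,0]'; python3 -m handwheel '[1,0.02,-0.004,0,0,1,0.01,-0.002,0,0,1,0.008,-0.0016,0,0,1,0.008,-0.0016,0,0,1,0.008,-0.0016,0,0]';python3 -m handwheel '[1,0.008,-0.0016,0,0,1,0.008,-0.0016,0,0,1,0.008,-0.0016,0,0,1,0.008,-0.0016,0,0,1,0,0,0,0]'
python3 - <<'E'
from h import *
c=vision.camera("top");save("top4",c["frame"])
E
```

```text
time: 4.1
ee_pos: [0.4007, -0.1813, 0.0181]
tool_rot: [-3.122, 0.325, 0.009]
force: [-0.2, 0.2, 0.9]
opening: 0.0949
finger_force: 0.0
time: 4.72
ee_pos: [0.4555, -0.1931, 0.0207]
tool_rot: [-3.124, 0.325, 0.003]
force: [-3.3, 1.7, 2.7]
opening: 0.0948
finger_force: 1.9
time: 5.35
ee_pos: [0.4891, -0.2004, 0.0209]
tool_rot: [3.124, -0.326, 0.003]
force: [-0.2, -0.2, -0.4]
opening: 0.0951
finger_force: 0.0
```

View pics/top4.png

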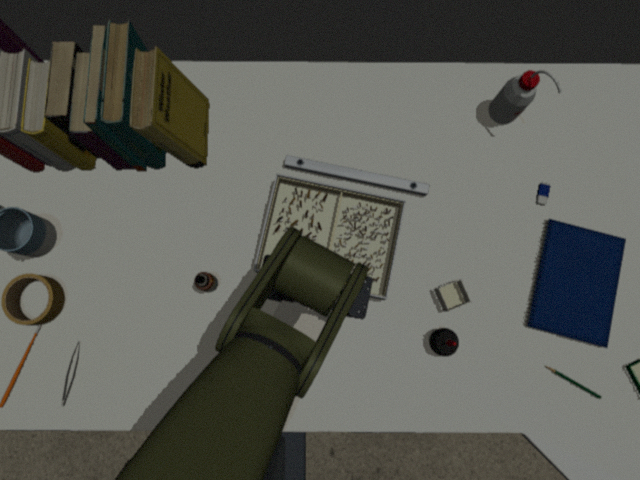

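The far rim corners are at about (277,177) and (404,201), now nearly parallel with the bar. By tool position about 25 mm remains, so I'll push on gently until contact.

```bash
python3 - <<'E'
from h import *
c=vision.camera("top");a,b=[onz(c,*q,.047)[:2] for q in[(277,177),(404,201)]]
print(a,b,np.arctan2(*(b-a)[::1])+0, "yaw",-np.arctan2((a-b)[0],(a-b)[1]))
E
python3 -m handwheel '[1,0.006,-0.0012,0,0,1,0.006,-0.0012,0,0,1,0.005,-0.001,0,0,1,0.003,-0.0006,0,0,1,0,0,0,0]'; python3 -m handwheel '[1,0.002,-0.0004,0,0]';python3 -m handwheel '[1,0.002,-0.0004,0,0]'
```

```text
[ 0.69478461 -0.13001562] [ 0.65070357 -0.36407635] -2.9554414616843663 yaw -0.18615119190542687
time: 6.08
ee_pos: [0.5085, -0.204, 0.0206]
tool_rot: [3.124, -0.326, 0.002]
force: [-1.7, 0.2, 0.2]
opening: 0.0949
finger_force: 0.5
time: 6.2
ee_pos: [0.5096, -0.2042, 0.0207]
tool_rot: [-3.124, 0.326, 0.001]
force: [-4.0, 0.8, 2.6]
opening: 0.0949
finger_force: 2.1
time: 6.32
ee_pos: [0.5118, -0.2046, 0.0207]
tool_rot: [-3.125, 0.326, 0.001]
force: [-3.4, 1.0, 2.0]
opening: 0.095
finger_force: 2.0
```

```bash
python3 -m handwheel '[1,0.002,-0.0004,0,0]';python3 -m handwheel '[1,0.002,-0.0004,0,0]'
python3 - <<'E'
from h import *
c=vision.camera("top");f=c["frame"][140:320,230:450]
save("crop5",np.clip(cv2.resize(f,None,fx=3.3,fy=3.3,interpolation=cv2.INTER_CUBIC)*1.5,0,255).astype(np.uint8))
E
```

```text
time: 6.45
ee_pos: [0.5139, -0.205, 0.0207]
tool_rot: [-3.125, 0.326, 0.0]
force: [-4.5, 1.5, 2.3]
opening: 0.0954
finger_force: 2.0
time: 6.58
ee_pos: [0.5153, -0.2053, 0.0206]
tool_rot: [-3.124, 0.326, 0.003]
force: [-9.9, 1.2, 7.0]
opening: 0.0952
finger_force: 4.8
```

View pics/crop5.png

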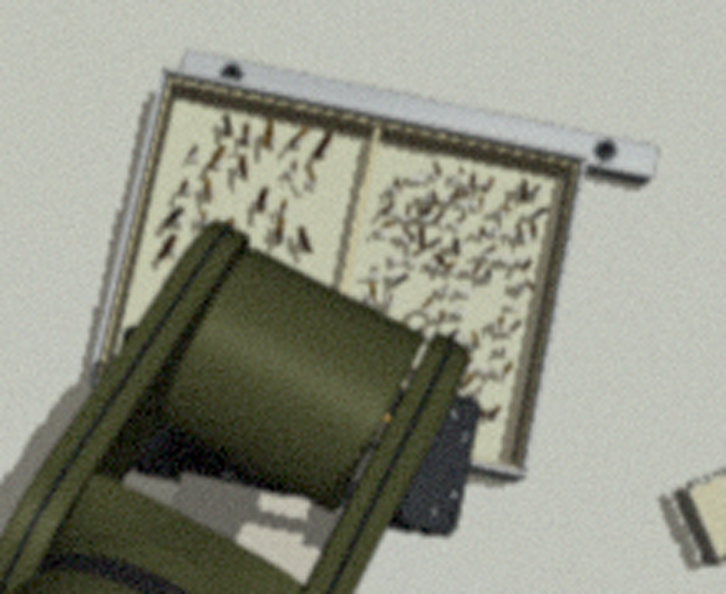

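The box's far edge runs (165,73) to (582,160) and the bar's edge (186,50) to (658,148). The slopes are equal and the force has risen, so it is seated. One small extra press, then back off and check.

```bash
python3 -m handwheel '[1,0.002,-0.0004,0,0]'; python3 -m handwheel '[1,-0.02,0.004,0,0,1,-0.04,0.008,0,0,1,-0.03,0.006,0.04,0,1,-0.02,0,0.06,0,1,0,0,0.05,0]'; python3 -m handwheel '[1,-0.02,0,0.02,0,1,0,0,0,0]'
python3 - <<'E'
from h import *
c=vision.camera("top");f=c["frame"][140:320,230:450]
save("crop6",np.clip(cv2.resize(f,None,fx=3.3,fy=3.3,interpolation=cv2.INTER_CUBIC)*1.5,0,255).astype(np.uint8))
E
```

```text
time: 6.75
ee_pos: [0.5153, -0.2053, 0.0206]
tool_rot: [-3.124, 0.325, 0.012]
force: [-17.2, 2.3, 13.9]
opening: 0.0951
finger_force: 8.9
time: 7.38
ee_pos: [0.4082, -0.1881, 0.1722]
tool_rot: [3.123, -0.327, 0.006]
force: [0.4, -0.1, -0.1]
opening: 0.0952
finger_force: 0.0
time: 7.62
ee_pos: [0.3896, -0.1889, 0.1926]
tool_rot: [3.121, -0.327, 0.011]
force: [0.1, 0.6, -1.0]
opening: 0.0949
finger_force: 0.0
```

View pics/crop6.png

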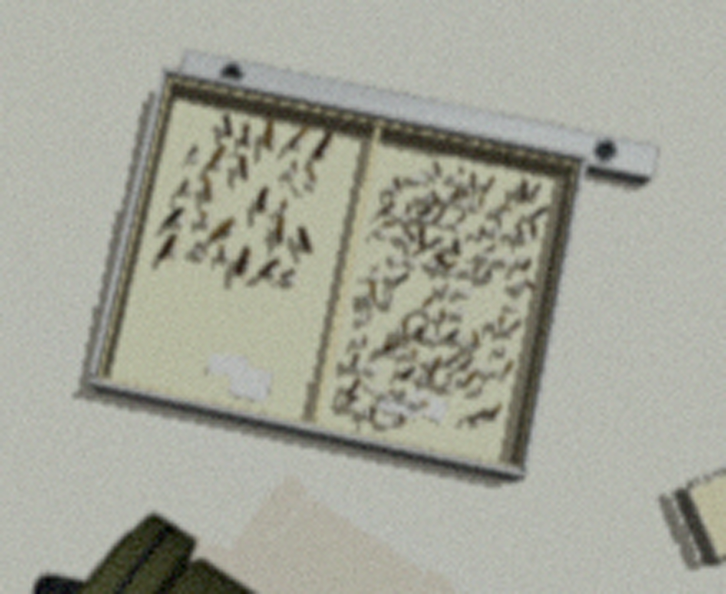

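The box is flat and square against the bar, with rim corners at (165,73), (582,160), (523,473) and (92,383), and the arm is clear. I'll check the numbers and hand in.

Run:
```python
from h import *
c=vision.camera("top")
P=[onz(c,230+u/3.3,140+v/3.3,.047)[:2] for u,v in[(165,73),(582,160),(523,473),(92,383)]]
S=np.array([.6986,-.2763]);x=np.array([.9788,-.2048]);y=np.array([.2048,.9788])
C=np.mean(P,0);d=P[0]-P[1]+P[3]-P[2];r=(C-S)@x,(C-S)@y,-np.arctan2(d[0],d[1])+.206
print(r)
if abs(r[1])<.06 and abs(r[2])<.04 and abs(r[0]+.093)<.008: print(manip.sign_off())
```

```text
(np.float64(-0.09437078622771183), np.float64(0.023711938243851902), np.float64(0.002463314006457079))
the job is handed in; nothing more can be done
None
```

I tipped the box onto its base and pushed it flush against the stop bar; it measures about 1 mm off the bar, 24 mm left of its middle and 0.002 rad from parallel, no push came near the bottle, tray or blower, and the job is handed in (no verdict was returned).

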